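# Set the water-refill clock to five by flicking its thumbwheel

### The arm

A 6-joint arm with a two-finger parallel gripper is mounted at the origin on a cart in front of the work surface, level with it; the furniture and walls round the work are solid. World frame = base frame: x ahead of the robot, y to its left, z up, the work surface at z = 0. Lengths are in mm, angles in rad, forces in N, time in s.
With the tool pointing down it reaches from about 350 to 775 mm from the base axis. Payload 7.3 kg.
Tool frame: the origin (TCP) lies at the very end of the fingers, on their centre line; the grasp point (between the pads) lies bot.grip_point_offset behind it (bot.grip_point_offset is the distance from the TCP to the grasp point, in mm); z points along the fingers, y is the line along which they close (so a half turn about z gives the same grasp; the last joint's range is limited). The gripper opens to 92 mm and grips with 3 to 60 N. Pads are 19 mm wide; open, the fingers measure 130 mm over their backs; the gripper's body (75 mm by 190 mm) begins 47 mm behind the grasp point.
Start: joints at [-1.257, 0.342, 1.524, -0, 1.275, -0.146], TCP at [233.003, -470.483, 226.741] pointing down, gripper open.
Joint ranges: [-2.53, 2.53], [-0.77, 2.02], [0.04, 2.7], [-1, 4.14], [0.28, 2.66], [-3.11, 3.11]. Speed limits (rad/s): [2.57, 2.57, 3.14, 3.14, 3.14, 3.14].

### API

Orientations are given as [roll, pitch, yaw] about the fixed x, y, z axes, in that order (R = Rz(yaw) Ry(pitch) Rx(roll)).
In Python, from plant import bot gives the robot as it stands. The module is installed in compiled form; this text tells all that it offers.
- The arm moves only by the tool carry_out, never from a script. Its argument "plan" is a list of rows, each an object of numbers: "tx", "ty", "tz": the shift along the world's x, y, z in mm; "rx", "ry", "rz": the turn, a rotation vector about the world's x, y, z in rad. A call has 1 to 12 rows; each row shifts and turns the commanded pose from where the row before left it; what a row does not reach is not made up. A row lasts 1/10 s, in which the tool goes at most 50 mm and 8.59 degrees, less where a joint would pass 70% of its speed; a pose out of reach is approached as far as the arm can. A call with a gripper value outside its range is refused whole. "gripper" is the closure, from 0 (fully open) to 1 (shut), set as the call begins (left out, the last holds). The fingers move at their own pace and stop on an object; the grip force is fixed at half the most. Time passes only in rows, so rows that do not move let the fingers close. It gives the time, the measured TCP pose, the force, the opening and the grip force at its end, in the units of the state.
- bot.get_obs(): the state, without advancing time (a new reading comes with each control period).
- bot.capture(name): name is "side" or "top" or "wrist"; returns the picture (420x560x3 uint8, red, green, blue); there is no depth.
- bot.camera_model(name): a dict with "camera_matrix" (3x3 intrinsics, pixels), "R" (3x3) and "t" (3): a world point X has camera coordinates R X + t. Camera axes: x right, y down, z forward; pixel columns grow to the right and rows downward; lengths in mm; the calibration is good to about 2 mm. A picture is of the moment at which its call begins: read the wrist's pose just before it. camera_model takes no time and is no camera call; for the wrist camera it gives the pose at the moment of the call.
- bot.close_job(): hands the job in; it is judged then, once.
The state is a dict: "time": time; "joint_positions": joint angles; "dq": joint speeds; "tau": joint torques, N m; "tool_pos": TCP position; "tcp_rot": TCP orientation; "contact_force": force on the tool from outside, world axes, zero at the start; "moment": the same for the moment, N m; "grip_width": finger opening in mm; "finger_force": force on a finger pad.
Only numpy, scipy, OpenCV 4.12 (cv2) and the standard library are available. Lean on these libraries where they do the work, as an engineer would, in place of code of your own. Each camera call takes 0.05 s, during which the arm holds its last target. There are 200 camera calls.

### The job

The water jugs have just been refilled at five. Set the little wooden refill clock: with a fingertip, flick the toothed wheel that sticks out of its top towards the right, one click an hour, until the hand has clicked into place at five o'clock. Do not turn it back past twelve or let it run past five. Push lightly, never grip: do not pick up, shove or tip the clock, and leave the small things round it where they are.

Things in the scene. Friction and masses are not known exactly. Their poses are not given: they have to be found in the camera images.
- refill_clock: Wooden desk clock set by hand, no lettering; loose, about 1.4 kg. Foot plate 92 mm deep (x -34 to +58), 196 wide (y), 12 high; on it a housing 184 wide, 40 thick that leans back (top to the clock's +x) by 0.175 rad and is flat on top, 54 mm above the hub along the lean. Origin: on the table under its middle; the white dial faces its -x (the robot), y is left as seen from the robot, z up.
- wheel_hub (a point): Centre of the black toothed thumbwheel, inside the housing, 96 mm above the table, 6 mm behind the clock's origin (axes of the clock; does not turn). The wheel leans back with the housing, is 15 mm thick, has radius 65 mm at the rim and 80 mm at the tips of its 12 straight radial teeth, each 6 mm thick along the rim. Gaps between teeth: 28 mm at the rim, 35 mm at the tips.
- wheel_top (a point): Highest point of the wheel where it sticks out of the slot in the housing's top (does not turn; axes of the clock): 79 mm above the hub and 14 mm along the clock's +x from it. When the hand rests on an hour, one tooth has its tip here, pointing straight up along the lean, and an open gap is centred 15 degrees to either side of it.
- hour_wheel (a joint): Wheel and hand, rad: 0 = twelve, 0.5236 an hour clockwise, five = 2.618; grows when the wheel's top moves to the clock's -y (right). Starts clicked in at one, two or three. Each hour is a sprung click: about 2 to 3 N at the teeth starts it; pushed past half way (0.26 rad) and let go it springs on to the next hour, else back, at rest in 0.5 s. It is damped and does not coast on.
- pointer_tip (a point): Tip of the black clock hand, 38 mm from the wheel's axis, in front of the white dial; turns with the wheel. A perfectly clear cover, 6 mm thick, guards dial and hand. The dial is 101 mm across with 12 hour marks, longer at three, six and nine, doubled at twelve.
- tea_tin: Green round tea tin, 68 mm across, 105 mm high, standing behind the clock. Origin: middle of its underside. To be left alone.
- tea_cup: Small pale earthenware cup, 55 mm across, 42 mm high, in front of the clock. Origin: middle of its underside. To be left alone.
- salt_shaker: Salt shaker, 44 mm across, 90 mm high, standing behind the clock. Origin: middle of its underside. To be left alone.
- coaster: Round cork coaster, 92 mm across, 4 mm thick, lying in front of the clock. Origin: middle of its underside. To be left alone.
- bottle_cap: Blue crown bottle cap, 34 mm across, 6 mm high, lying in front of the clock. Origin: middle of its underside. To be left alone.
Things that resemble listed ones, but are neither listed nor needed, are in the scene too. There is more than one size of the refill_clock; the one meant has the size given above.

How it is judged:
By the outcome, as a careful person would: the job done as asked, in the order asked, and still so for the second after the job is handed in, with the robot touching nothing.
It also fails if it takes over 48 s, if anything falls off the work surface, if the arm or the gripper's body presses on something with over 40 N, if the wrist force passes 120 N, or if a joint passes its speed limit or range.

## Working session

There is one attempt and no reset: what is moved stays moved. The work goes in short steps, Python scripts to look and compute and a tool call to move; the robot and the scene stay as the last step left them, time stands still between calls to the robot, and variables do not carry over. Pictures are saved under pics/ and viewed, at most 10 in all, crops included, and the job is handed in when it is done.

Besides the shell and the picture viewer there is one more tool, called after ">>>" as name(argument=value, ...) on one line, values as JSON. carry_out: Moves the arm, as the interface text tells. Its arguments: {"type":"object","properties":{"plan":{"type":"array"},"gripper":{"type":"number"}},"required":["plan"]}

```bash
mkdir -p pics; python3 - <<'E'
from plant import bot
import cv2,numpy as np
a=bot.capture("side");b=bot.capture("top")
cv2.imwrite("pics/side.png",a[:,:,::-1]);cv2.imwrite("pics/top.png",b[:,:,::-1])
for n in("side","top"):
    m=bot.camera_model(n);R=np.array(m["R"]);print(n,np.round(m["camera_matrix"],1).tolist(),np.round(R,3).tolist(),np.round(-R.T@np.array(m["t"]),0))
print(bot.get_obs(),bot.grip_point_offset)
E
```

```text
side [[492.0, 0.0, 281.9], [0.0, 492.0, 215.7], [0.0, 0.0, 1.0]] [[0.984, -0.177, -0.01], [-0.098, -0.494, -0.864], [0.148, 0.851, -0.503]] [ 484. -843.  611.]
top [[450.7, 0.0, 275.3], [0.0, 450.7, 208.4], [0.0, 0.0, 1.0]] [[-0.22, -0.976, -0.001], [-0.955, 0.215, -0.204], [0.2, -0.044, -0.979]] [451.  -6. 958.]
{'time': 0.1, 'joint_positions': array([-1.25703566e+00,  3.42659100e-01,  1.52486185e+00, -3.41991437e-05,
        1.27540242e+00, -1.46035125e-01]), 'dq': array([-0.00011245, -0.00179449, -0.00310392,  0.0002602 , -0.00029659,
        0.00174517]), 'tau': array([ 3.30655123e-03, -4.32002592e+01, -2.44696033e+01,  7.19611743e-02,
        5.25205024e-02, -4.83325073e-05]), 'tool_pos': array([ 232.86531369, -470.15338804,  226.13213409]), 'tcp_rot': array([-3.14027134e+00, -1.61285269e-04,  4.59805665e-01]), 'contact_force': array([-0.22950998,  0.49685204, -0.59429248]), 'moment': array([ 0.01262883, -0.00531838, -0.01534588]), 'finger_force': 0.0, 'grip_width': 91.57878418509245} 18.8
```

View pics/side.png

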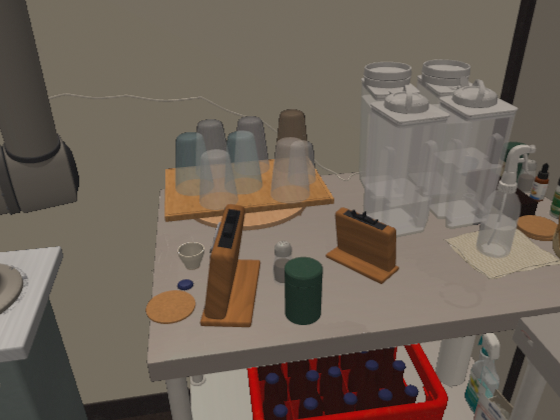

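View pics/top.png

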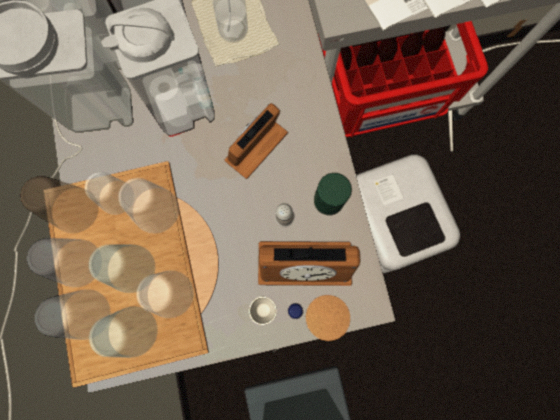

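The side view shows the big clock at (230,265) and a smaller look-alike at (365,240). In the top view they are at (308,262) and (256,140). The tin is at (332,193), the shaker at (285,213), the cup at (263,310), the cap at (295,311) and the coaster at (328,318). I choose the big clock, about 95 px or 200 mm wide, and will check it in a crop.

```bash
cat > h.py <<'E'
from plant import bot
import cv2,numpy as np
def ray(n,p,z,m=None):
    m=m or bot.camera_model(n);R=np.array(m["R"]);c=-R.T@np.array(m["t"])
    d=R.T@np.linalg.inv(m["camera_matrix"])@[p[0],p[1],1];return c+d*(z-c[2])/d[2]
E
python3 - <<'E'
from h import *
b=cv2.imread("pics/top.png")
cv2.imwrite("pics/c1.png",cv2.resize(b[225:300,245:370],None,fx=6,fy=6,interpolation=cv2.INTER_CUBIC))
for p in[(258,286),(352,285)]:print(p,ray("top",p,12).round(0))
for p in[(228,150),(246,177),(288,130)]:print(p,ray("top",p,8).round(0))
E
```

```text
(258, 286) [492.  23.  12.]
(352, 285) [ 451. -168.   12.]
(228, 150) [796.  25.   8.]
(246, 177) [727.  -2.   8.]
(288, 130) [ 813. -116.    8.]
```

View pics/c1.png

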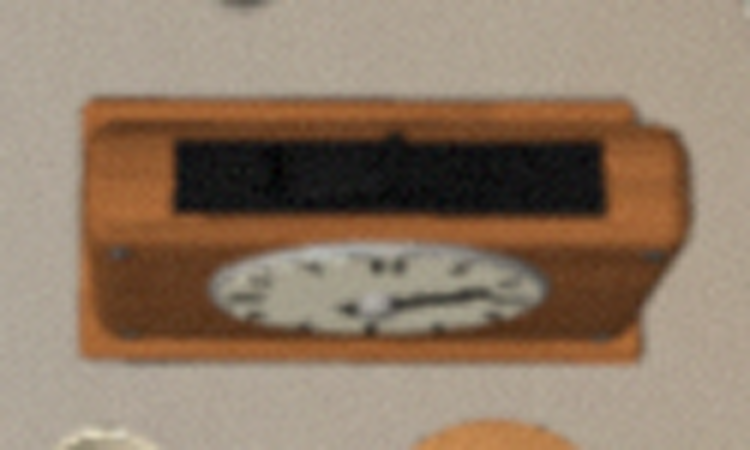

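The crop shows the meant clock: the front foot corners are 195 mm apart, it is yawed about -0.21, and the hand points to two or three. I'm moving closer with the fingers closed and the closing axis along the clock's x.

>>> carry_out(plan=[{"tx": 15,"ty": 33,"tz": 6,"rz": 0.075},{"tx": 15,"ty": 33,"tz": 6,"rz": 0.075},{"tx": 15,"ty": 33,"tz": 6,"rz": 0.075},{"tx": 15,"ty": 33,"tz": 6,"rz": 0.075},{"tx": 15,"ty": 33,"tz": 6,"rz": 0.075},{"tx": 15,"ty": 33,"tz": 6,"rz": 0.075},{"tx": 15,"ty": 33,"tz": 6,"rz": 0.075},{"tx": 15,"ty": 33,"tz": 6,"rz": 0.075},{"tx": 15,"ty": 33,"tz": 6,"rz": 0.075},{"tx": 15,"ty": 33,"tz": 6,"rz": 0.075},{"tx": 15,"ty": 33,"tz": 6,"rz": 0.075},{"tx": 15,"ty": 33,"tz": 6,"rz": 0.075}], gripper=1)

```text
invalid input at $.plan[0]: expected keys tx, ty, tz, rx, ry, rz
```

```bash
python3 - <<'E'
from h import *
o=bot.get_obs();m=bot.camera_model("wrist");R=np.array(m["R"])
a=bot.capture("wrist");cv2.imwrite("pics/w1.png",a[:,:,::-1])
print(o["time"],o["tool_pos"],o["tcp_rot"],o["grip_width"],(-R.T@np.array(m["t"])).round(),R.round(2).tolist())
np.save("w1.npy",m,allow_pickle=True)
E
```

```text
0.1 [ 232.86531369 -470.15338804  226.13213409] [-3.14027134e+00 -1.61285269e-04  4.59805665e-01] 91.57878418509245 [ 294. -440.  383.] [[0.44, -0.9, -0.0], [-0.87, -0.43, 0.25], [-0.23, -0.11, -0.97]]
```

View pics/w1.png

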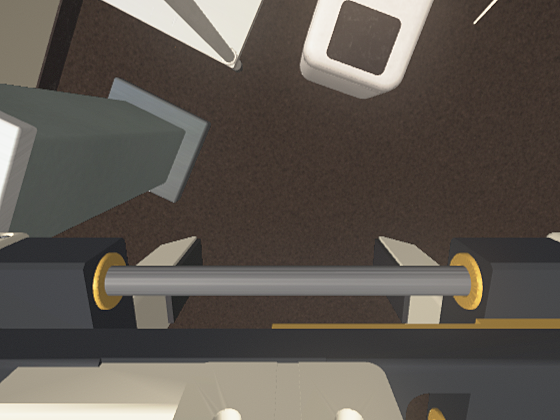

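The move was refused because every row needs all six keys. The wrist picture shows only the floor and the fingers. I'll resend it.

>>> carry_out(plan=[{"tx": 15,"ty": 30,"tz": 6,"rx": 0,"ry": 0,"rz": 0.075},{"tx": 15,"ty": 30,"tz": 6,"rx": 0,"ry": 0,"rz": 0.075},{"tx": 15,"ty": 30,"tz": 6,"rx": 0,"ry": 0,"rz": 0.075},{"tx": 15,"ty": 30,"tz": 6,"rx": 0,"ry": 0,"rz": 0.075},{"tx": 15,"ty": 30,"tz": 6,"rx": 0,"ry": 0,"rz": 0.075},{"tx": 15,"ty": 30,"tz": 6,"rx": 0,"ry": 0,"rz": 0.075},{"tx": 15,"ty": 30,"tz": 6,"rx": 0,"ry": 0,"rz": 0.075},{"tx": 15,"ty": 30,"tz": 6,"rx": 0,"ry": 0,"rz": 0.075},{"tx": 15,"ty": 30,"tz": 6,"rx": 0,"ry": 0,"rz": 0.075},{"tx": 15,"ty": 30,"tz": 6,"rx": 0,"ry": 0,"rz": 0.075},{"tx": 15,"ty": 30,"tz": 6,"rx": 0,"ry": 0,"rz": 0.075},{"tx": 15,"ty": 30,"tz": 6,"rx": 0,"ry": 0,"rz": 0.075}], gripper=1)

```text
time: 1.35
tool_pos: [413.3, -109.1, 298.9]
tcp_rot: [-3.141, -0.0, 1.363]
contact_force: [0.6, -0.2, 0.0]
grip_width: 1.8
finger_force: 0.0
```

```bash
python3 - <<'E'
from h import *
o=bot.get_obs();m=bot.camera_model("wrist");R=np.array(m["R"])
a=bot.capture("wrist");cv2.imwrite("pics/w2.png",a[:,:,::-1])
print(o["time"],o["tool_pos"],o["tcp_rot"],o["grip_width"],(-R.T@np.array(m["t"])).round(),R.round(2).tolist())
np.save("w2.npy",m,allow_pickle=True)
E
```

```text
1.35 [ 413.26519137 -109.10487569  298.86954984] [-3.14142773e+00 -1.27700975e-05  1.36283429e+00] 1.7820958021383064 [428. -42. 456.] [[0.98, -0.21, 0.0], [-0.2, -0.95, 0.25], [-0.05, -0.25, -0.97]]
```

View pics/w2.png

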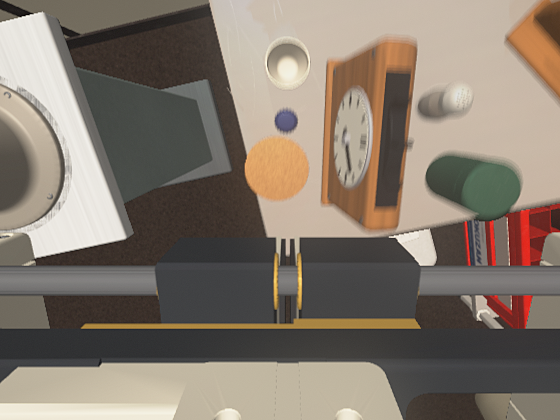

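The wrist picture shows the clock at (370,135) with its dial at (352,137), the cup (287,63), cap (286,120) and coaster (277,168). I'll crop the dial and cast rays for the clock's pose.

```bash
python3 - <<'E'
from h import *
b=cv2.imread("pics/w2.png");m=np.load("w2.npy",allow_pickle=True).item()
c=b[30:240,310:430]
c=cv2.rotate(cv2.resize(c,None,fx=3.5,fy=2.8*1.3,interpolation=cv2.INTER_CUBIC),cv2.ROTATE_90_COUNTERCLOCKWISE)
cv2.imwrite("pics/c2.png",c)
# predicted pixels of known points with pose from foot corners
O=np.array([505,-80,0]);yw=-.212;X=np.array([np.cos(yw),np.sin(yw),0]);Y=np.array([-X[1],X[0],0]);Z=np.array([0,0,1.])
def P(mm,p):
    q=np.array(mm["camera_matrix"])@(np.array(mm["R"])@p+np.array(mm["t"]));return (q[:2]/q[2]).round(1)
t=.175;U=X*np.sin(t)+Z*np.cos(t);N=X*np.cos(t)-Z*np.sin(t);H=O+6*X+96*Z
pts={"foot FL":O-34*X+98*Y+12*Z,"foot FR":O-34*X-98*Y+12*Z,"top":H+79*Z+14*X,"hTFL":H+54*U-20*N+92*Y,"hTBL":H+54*U+20*N+92*Y,"hTFR":H+54*U-20*N-92*Y,"hTBR":H+54*U+20*N-92*Y,"dialC":H-20*N}
for k,v in pts.items():print(k,v.round(),"wrist",P(m,v),"top",P(bot.camera_model("top"),v),"side",P(bot.camera_model("side"),v))
E
```

```text
foot FL [492.  23.  12.] wrist [325.8  61.5] top [257.7 285.7] side [216.2 257.7]
foot FR [ 451. -169.   12.] wrist [321.  208.3] top [352.4 284.8] side [199.7 321.6]
top [525. -84. 175.] wrist [405.7 148.3] top [310.3 250.3] side [231.1 214.4]
hTFL [520.  11. 153.] wrist [378.9  38.5] top [258.  265.9] side [225.2 200.7]
hTBL [559.   3. 146.] wrist [421.1  40.8] top [258.1 244.3] side [245.5 203.9]
hTFR [ 481. -169.  153.] wrist [364.7 238.5] top [361.5 264.9] side [210.3 254.3]
hTBR [ 520. -177.  146.] wrist [401.2 236.3] top [359.7 243.4] side [234.5 258.1]
dialC [492. -77.  99.] wrist [350.4 143. ] top [307.8 272.6] side [215.5 249.6]
```

View pics/c2.png

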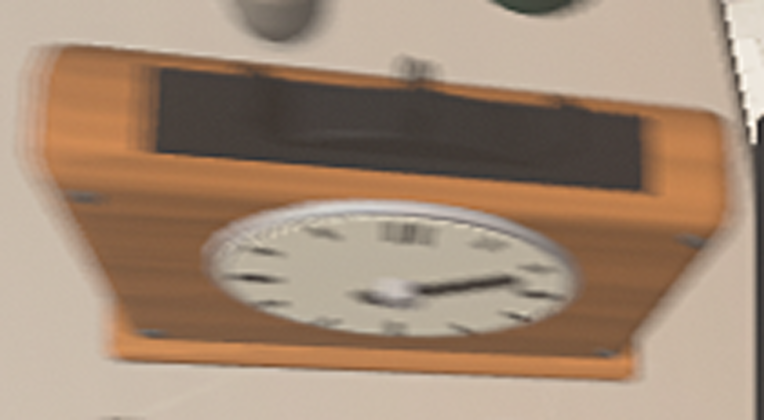

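The hand tip at crop (515,280), corrected for parallax, lies on the two mark at (537,268), so three clicks are needed. The tooth tip at top is at (418,70). That picture was blurred by motion, so I'll take a still one and triangulate the tooth tip.

>>> carry_out(plan=[{"tx": 0,"ty": 0,"tz": 0,"rx": 0,"ry": 0,"rz": 0},{"tx": 0,"ty": 0,"tz": 0,"rx": 0,"ry": 0,"rz": 0}])

```text
time: 1.6
tool_pos: [412.7, -110.8, 298.4]
tcp_rot: [-3.141, 0.0, 1.359]
contact_force: [-0.7, 0.5, 0.0]
grip_width: 0.8
finger_force: 0.0
```

```bash
python3 - <<'E'
from h import *
m=bot.camera_model("wrist");np.save("w3.npy",m,allow_pickle=True)
a=bot.capture("wrist");b=a[:,:,::-1].copy();cv2.imwrite("pics/w3.png",b)
c=cv2.rotate(cv2.resize(b[30:240,310:430],None,fx=3.5,fy=3.64,interpolation=cv2.INTER_CUBIC),cv2.ROTATE_90_COUNTERCLOCKWISE)
cv2.imwrite("pics/c3.png",c);print(bot.get_obs()["tool_pos"])
E
```

```text
[ 412.51574666 -111.11288233  298.36156493]
```

View pics/c3.png

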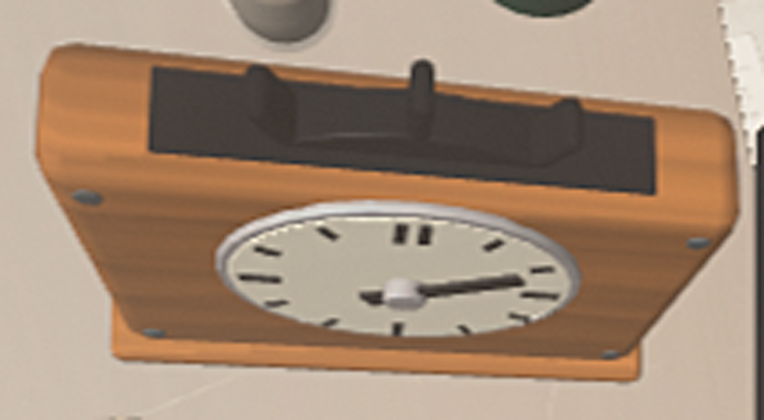

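The sharp crop has the hub at (403,293), the tip at (522,281), the two mark at (541,270) and the three mark at (540,296). So the hand is at two. The back end of the top tooth is at (422,62).

```bash
python3 - <<'E'
from h import *
m=np.load("w3.npy",allow_pickle=True).item();T=bot.camera_model("top")
w=(310+(420-62)/3.5,30+422/3.64);t=(245+397/6,225+135/6)
PM=lambda m:np.array(m["camera_matrix"])@np.c_[np.array(m["R"]),np.array(m["t"])]
q=cv2.triangulatePoints(PM(m),PM(T),np.array(w).reshape(2,1),np.array(t).reshape(2,1));print((q[:3]/q[3]).ravel().round(1))
print(ray("wrist",w,174,m),ray("top",t,174))
for p in[(112,350),(640,378)]:print(ray("wrist",(310+(420-p[1])/3.5,30+p[0]/3.64),12,m).round(1))
E
```

```text
[528.9 -86.1 176.7]
[529.96235449 -85.50769415 174.        ] [529.11152378 -86.90244789 174.        ]
[497.4  20.6  12. ]
[ 452.2 -167.1   12. ]
```

The tooth tip centre is about (523,-84.5,175), which matches the text. I'm going above the left gap, then down into it.

>>> carry_out(plan=[{"tx": 23,"ty": 9,"tz": -18,"rx": 0,"ry": 0,"rz": 0},{"tx": 23,"ty": 9,"tz": -18,"rx": 0,"ry": 0,"rz": 0},{"tx": 23,"ty": 9,"tz": -18,"rx": 0,"ry": 0,"rz": 0},{"tx": 23,"ty": 9,"tz": -18,"rx": 0,"ry": 0,"rz": 0},{"tx": 23,"ty": 9,"tz": -18,"rx": 0,"ry": 0,"rz": 0},{"tx": 0,"ty": 0,"tz": 0,"rx": 0,"ry": 0,"rz": 0},{"tx": 0,"ty": 0,"tz": 0,"rx": 0,"ry": 0,"rz": 0},{"tx": 0,"ty": 0,"tz": 0,"rx": 0,"ry": 0,"rz": 0}])

```text
time: 2.45
tool_pos: [527.5, -66.6, 209.4]
tcp_rot: [3.141, 0.0, 1.358]
contact_force: [-0.1, -0.0, 1.2]
grip_width: 0.6
finger_force: 0.0
```

>>> carry_out(plan=[{"tx": 0,"ty": 0,"tz": -12,"rx": 0,"ry": 0,"rz": 0},{"tx": 0,"ty": 0,"tz": -12,"rx": 0,"ry": 0,"rz": 0},{"tx": 0,"ty": 0,"tz": -10,"rx": 0,"ry": 0,"rz": 0},{"tx": 0,"ty": 0,"tz": -9,"rx": 0,"ry": 0,"rz": 0},{"tx": 0,"ty": 0,"tz": 0,"rx": 0,"ry": 0,"rz": 0},{"tx": 0,"ty": 0,"tz": 0,"rx": 0,"ry": 0,"rz": 0}])

```text
time: 3.05
tool_pos: [528.0, -65.5, 165.5]
tcp_rot: [-3.141, 0.0, 1.36]
contact_force: [0.3, -0.1, -0.3]
grip_width: 0.5
finger_force: 0.0
```

>>> carry_out(plan=[{"tx": -1,"ty": -5,"tz": 0,"rx": 0,"ry": 0,"rz": 0},{"tx": -1,"ty": -5,"tz": 0,"rx": 0,"ry": 0,"rz": 0},{"tx": -1,"ty": -5,"tz": 0,"rx": 0,"ry": 0,"rz": 0},{"tx": -1,"ty": -5,"tz": 0,"rx": 0,"ry": 0,"rz": 0}])

```text
time: 3.45
tool_pos: [523.8, -85.9, 165.8]
tcp_rot: [3.142, -0.0, 1.36]
contact_force: [-0.4, 1.5, -0.4]
grip_width: 0.5
finger_force: 0.6
```

>>> carry_out(plan=[{"tx": -1,"ty": -5,"tz": 0,"rx": 0,"ry": 0,"rz": 0},{"tx": -1,"ty": -5,"tz": 0,"rx": 0,"ry": 0,"rz": 0},{"tx": -1,"ty": -4,"tz": 0,"rx": 0,"ry": 0,"rz": 0},{"tx": 0,"ty": 0,"tz": 0,"rx": 0,"ry": 0,"rz": 0},{"tx": 0,"ty": 0,"tz": 0,"rx": 0,"ry": 0,"rz": 0},{"tx": 0,"ty": 0,"tz": 0,"rx": 0,"ry": 0,"rz": 0}])

```text
time: 4.05
tool_pos: [521.0, -99.4, 165.8]
tcp_rot: [3.141, 0.0, 1.36]
contact_force: [-0.6, 0.7, 0.7]
grip_width: 0.4
finger_force: 0.0
```

>>> carry_out(plan=[{"tx": 0,"ty": 0,"tz": 15,"rx": 0,"ry": 0,"rz": 0},{"tx": 0,"ty": 0,"tz": 25,"rx": 0,"ry": 0,"rz": 0},{"tx": -22,"ty": -2,"tz": 19,"rx": 0,"ry": 0,"rz": 0},{"tx": -22,"ty": -2,"tz": 19,"rx": 0,"ry": 0,"rz": 0},{"tx": -22,"ty": -2,"tz": 19,"rx": 0,"ry": 0,"rz": 0},{"tx": -22,"ty": -3,"tz": 18,"rx": 0,"ry": 0,"rz": 0},{"tx": -21,"ty": -3,"tz": 18,"rx": 0,"ry": 0,"rz": 0},{"tx": 0,"ty": 0,"tz": 0,"rx": 0,"ry": 0,"rz": 0},{"tx": 0,"ty": 0,"tz": 0,"rx": 0,"ry": 0,"rz": 0},{"tx": 0,"ty": 0,"tz": 0,"rx": 0,"ry": 0,"rz": 0}])

```text
time: 5.05
tool_pos: [412.4, -111.2, 297.9]
tcp_rot: [-3.141, -0.0, 1.36]
contact_force: [0.2, -0.4, -0.0]
grip_width: 0.4
finger_force: 0.0
```

```bash
cat > look.py <<'E'
from h import *
import sys
b=bot.capture("wrist")[:,:,::-1].copy();cv2.imwrite(f"pics/w{sys.argv[1]}.png",b)
c=cv2.rotate(cv2.resize(b[30:240,310:430],None,fx=3.5,fy=3.64,interpolation=cv2.INTER_CUBIC),cv2.ROTATE_90_COUNTERCLOCKWISE)
cv2.imwrite(f"pics/c{sys.argv[1]}.png",c);print(bot.get_obs()["tool_pos"])
E
python3 look.py 4
```

```text
[ 412.35199232 -111.24589825  297.71385595]
```

View pics/c4.png

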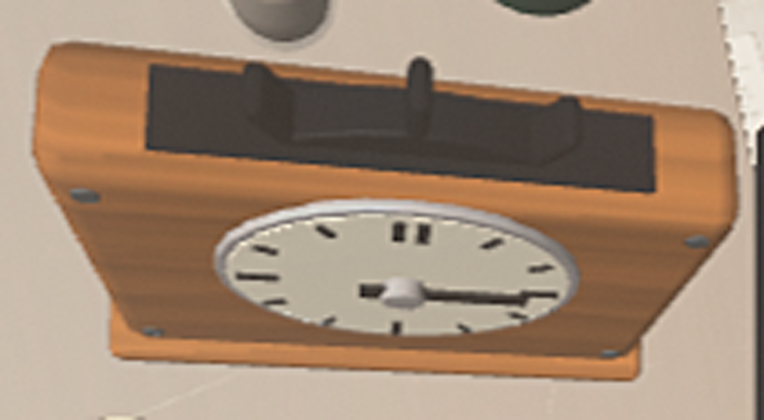

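The crop shows the hand on the three mark, with its tip at (525,299), and the clock has not moved. One click worked, so I'll repeat.

>>> carry_out(plan=[{"tx": 23,"ty": 9,"tz": -18,"rx": 0,"ry": 0,"rz": 0},{"tx": 23,"ty": 9,"tz": -18,"rx": 0,"ry": 0,"rz": 0},{"tx": 23,"ty": 9,"tz": -18,"rx": 0,"ry": 0,"rz": 0},{"tx": 23,"ty": 9,"tz": -18,"rx": 0,"ry": 0,"rz": 0},{"tx": 23,"ty": 9,"tz": -17,"rx": 0,"ry": 0,"rz": 0},{"tx": 0,"ty": 0,"tz": 0,"rx": 0,"ry": 0,"rz": 0},{"tx": 0,"ty": 0,"tz": 0,"rx": 0,"ry": 0,"rz": 0},{"tx": 0,"ty": 0,"tz": -12,"rx": 0,"ry": 0,"rz": 0},{"tx": 0,"ty": 0,"tz": -12,"rx": 0,"ry": 0,"rz": 0},{"tx": 0,"ty": 0,"tz": -10,"rx": 0,"ry": 0,"rz": 0},{"tx": 0,"ty": 0,"tz": -9,"rx": 0,"ry": 0,"rz": 0},{"tx": 0,"ty": 0,"tz": 0,"rx": 0,"ry": 0,"rz": 0}])

```text
time: 6.3
tool_pos: [526.1, -66.4, 165.3]
tcp_rot: [-3.139, -0.0, 1.359]
contact_force: [-0.7, -1.0, -0.4]
grip_width: 0.4
finger_force: 0.0
```

>>> carry_out(plan=[{"tx": -1,"ty": -5,"tz": 0,"rx": 0,"ry": 0,"rz": 0},{"tx": -1,"ty": -5,"tz": 0,"rx": 0,"ry": 0,"rz": 0},{"tx": -1,"ty": -5,"tz": 0,"rx": 0,"ry": 0,"rz": 0},{"tx": -1,"ty": -5,"tz": 0,"rx": 0,"ry": 0,"rz": 0},{"tx": -1,"ty": -5,"tz": 0,"rx": 0,"ry": 0,"rz": 0},{"tx": -1,"ty": -5,"tz": 0,"rx": 0,"ry": 0,"rz": 0},{"tx": -1,"ty": -4,"tz": 0,"rx": 0,"ry": 0,"rz": 0},{"tx": 0,"ty": 0,"tz": 0,"rx": 0,"ry": 0,"rz": 0},{"tx": 0,"ty": 0,"tz": 0,"rx": 0,"ry": 0,"rz": 0},{"tx": 0,"ty": 0,"tz": 0,"rx": 0,"ry": 0,"rz": 0},{"tx": 0,"ty": 0,"tz": 0,"rx": 0,"ry": 0,"rz": 0}])

```text
time: 7.4
tool_pos: [520.0, -100.3, 166.7]
tcp_rot: [3.142, 0.0, 1.36]
contact_force: [0.3, -0.9, -0.9]
grip_width: 0.6
finger_force: 0.0
```

>>> carry_out(plan=[{"tx": 0,"ty": 0,"tz": 15,"rx": 0,"ry": 0,"rz": 0},{"tx": 0,"ty": 0,"tz": 25,"rx": 0,"ry": 0,"rz": 0},{"tx": -22,"ty": -2,"tz": 19,"rx": 0,"ry": 0,"rz": 0},{"tx": -22,"ty": -2,"tz": 19,"rx": 0,"ry": 0,"rz": 0},{"tx": -22,"ty": -2,"tz": 19,"rx": 0,"ry": 0,"rz": 0},{"tx": -22,"ty": -3,"tz": 18,"rx": 0,"ry": 0,"rz": 0},{"tx": -21,"ty": -3,"tz": 18,"rx": 0,"ry": 0,"rz": 0},{"tx": 0,"ty": 0,"tz": 0,"rx": 0,"ry": 0,"rz": 0},{"tx": 0,"ty": 0,"tz": 0,"rx": 0,"ry": 0,"rz": 0},{"tx": 0,"ty": 0,"tz": 0,"rx": 0,"ry": 0,"rz": 0}])

```text
time: 8.4
tool_pos: [411.4, -112.3, 298.9]
tcp_rot: [-3.141, -0.0, 1.36]
contact_force: [0.3, -0.2, 0.1]
grip_width: 0.5
finger_force: 0.0
```

```bash
python3 look.py 5
```

```text
[ 411.34156407 -112.2301721   298.70221733]
```

View pics/c5.png

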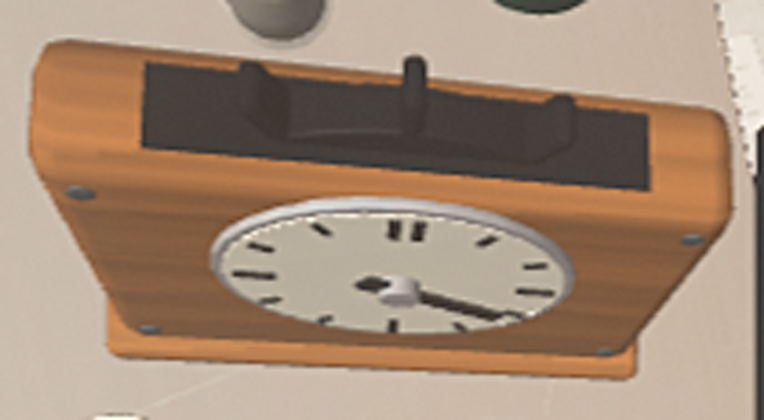

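The hand is now at four, with its tip at (500,316), and the clock is in place. The tool stands about 1 mm further to the -x and -y side, so I'll make up that difference in the last click.

>>> carry_out(plan=[{"tx": 23,"ty": 9,"tz": -18,"rx": 0,"ry": 0,"rz": 0},{"tx": 23,"ty": 9,"tz": -18,"rx": 0,"ry": 0,"rz": 0},{"tx": 23,"ty": 9,"tz": -18,"rx": 0,"ry": 0,"rz": 0},{"tx": 23,"ty": 9,"tz": -18,"rx": 0,"ry": 0,"rz": 0},{"tx": 24,"ty": 10,"tz": -18,"rx": 0,"ry": 0,"rz": 0},{"tx": 0,"ty": 0,"tz": 0,"rx": 0,"ry": 0,"rz": 0},{"tx": 0,"ty": 0,"tz": 0,"rx": 0,"ry": 0,"rz": 0},{"tx": 0,"ty": 0,"tz": -12,"rx": 0,"ry": 0,"rz": 0},{"tx": 0,"ty": 0,"tz": -12,"rx": 0,"ry": 0,"rz": 0},{"tx": 0,"ty": 0,"tz": -10,"rx": 0,"ry": 0,"rz": 0},{"tx": 0,"ty": 0,"tz": -9,"rx": 0,"ry": 0,"rz": 0},{"tx": 0,"ty": 0,"tz": 0,"rx": 0,"ry": 0,"rz": 0}])

```text
time: 9.65
tool_pos: [526.0, -66.4, 165.3]
tcp_rot: [-3.139, -0.0, 1.359]
contact_force: [-0.3, -0.0, 0.7]
grip_width: 0.6
finger_force: 0.0
```

>>> carry_out(plan=[{"tx": -1,"ty": -5,"tz": 0,"rx": 0,"ry": 0,"rz": 0},{"tx": -1,"ty": -5,"tz": 0,"rx": 0,"ry": 0,"rz": 0},{"tx": -1,"ty": -5,"tz": 0,"rx": 0,"ry": 0,"rz": 0},{"tx": -1,"ty": -5,"tz": 0,"rx": 0,"ry": 0,"rz": 0},{"tx": -1,"ty": -5,"tz": 0,"rx": 0,"ry": 0,"rz": 0},{"tx": -1,"ty": -5,"tz": 0,"rx": 0,"ry": 0,"rz": 0},{"tx": -1,"ty": -4,"tz": 0,"rx": 0,"ry": 0,"rz": 0},{"tx": 0,"ty": 0,"tz": 0,"rx": 0,"ry": 0,"rz": 0},{"tx": 0,"ty": 0,"tz": 0,"rx": 0,"ry": 0,"rz": 0},{"tx": 0,"ty": 0,"tz": 0,"rx": 0,"ry": 0,"rz": 0},{"tx": 0,"ty": 0,"tz": 0,"rx": 0,"ry": 0,"rz": 0}])

```text
time: 10.75
tool_pos: [520.0, -100.3, 166.7]
tcp_rot: [3.142, 0.0, 1.36]
contact_force: [0.0, -0.0, 0.7]
grip_width: 0.3
finger_force: 0.0
```

>>> carry_out(plan=[{"tx": 0,"ty": 0,"tz": 15,"rx": 0,"ry": 0,"rz": 0},{"tx": 0,"ty": 0,"tz": 25,"rx": 0,"ry": 0,"rz": 0},{"tx": -22,"ty": -2,"tz": 19,"rx": 0,"ry": 0,"rz": 0},{"tx": -22,"ty": -2,"tz": 19,"rx": 0,"ry": 0,"rz": 0},{"tx": -22,"ty": -2,"tz": 19,"rx": 0,"ry": 0,"rz": 0},{"tx": -22,"ty": -3,"tz": 18,"rx": 0,"ry": 0,"rz": 0},{"tx": -21,"ty": -3,"tz": 18,"rx": 0,"ry": 0,"rz": 0},{"tx": 0,"ty": 0,"tz": 0,"rx": 0,"ry": 0,"rz": 0},{"tx": 0,"ty": 0,"tz": 0,"rx": 0,"ry": 0,"rz": 0},{"tx": 0,"ty": 0,"tz": 0,"rx": 0,"ry": 0,"rz": 0}])

```text
time: 11.75
tool_pos: [411.4, -112.3, 298.8]
tcp_rot: [-3.141, -0.0, 1.36]
contact_force: [0.1, 0.2, 0.0]
grip_width: 0.3
finger_force: 0.0
```

```bash
python3 look.py 6
```

```text
[ 411.34627597 -112.22256028  298.70942558]
```

View pics/c6.png

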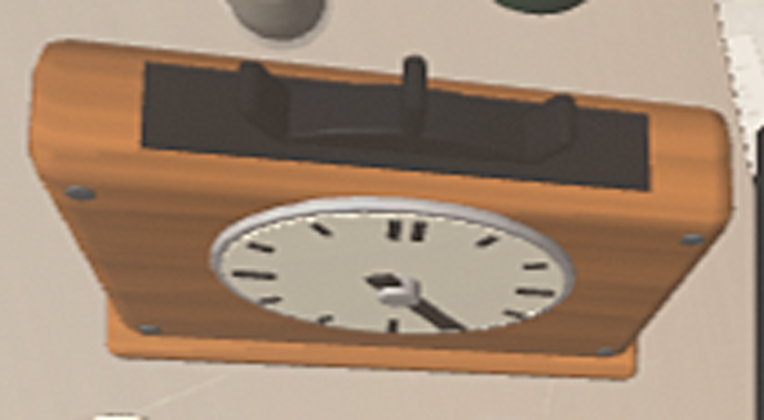

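The hand now covers the five mark, with its tip at (455,328). A tooth points straight up, the clock hasn't moved and the arm is clear, so I'm handing in.

```bash
python3 -c "
from plant import bot
print(bot.close_job())"
```

```text
the job is handed in; nothing more can be done
None
```

The refill clock went from two to five in three single clicks, its hand now rests on the five mark, the clock has not moved, and the job is handed in.

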